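# Pack the film-sampling kit into its foam insert

## Task

Pack the film-sampling kit away: put the L-shaped square and the round-headed punch, right side up, into their matching recesses in the foam insert, then press all three tools, including the caliper that is standing proud in its recess, fully home and level on the recess floors. Leave the jar, beaker, dishes and bottle where they stand.

Things in the scene. Friction and masses are not known exactly. Their poses are not given: they have to be found in the camera images.
- foam: Fixed foam insert, dark with a paler recess floor, 190 (x) x 270 (y) x 42 mm high, in a 30 mm high aluminium rim. Origin: centre of its underside, on the table. Its top has three recesses 22 mm deep, each the outline of one tool with 2.5 mm clearance a side. A tool pressed home stands 2 mm above the foam; merely laid in, on the tabs, 12 mm above it.
- caliper_mid (a point): Steel caliper, 24 mm thick: beam x -75 to 75, y -11 to 11 mm, two jaws on the -y side (x -75 to -55 and x -46 to -20, both to y -40). Starts in the mouth of its own recess, right way round, held 10 mm too high by the tabs. Point: beam centre, half-way up; z up.
- caliper_home (a point): Where point caliper_mid lies, with the same axes, once the caliper is fully home: 10 mm below the foam's top. Under it are 16 mm square dark foam tabs at x, y = (-36, -13) and (50, 0) mm in these axes, tops 12 mm below the foam's top; each yields straight down under about 5 N (more if pressed fast), by up to 10 mm, and stays down. Pressing moves mostly the end pressed, with up to 20 N: press over each tab.
- punch_mid (a point): Steel film punch like a table-tennis bat, 150 mm long, 24 mm thick: disc head 60 mm across centred at x = -45 mm, handle 24 mm wide from there to x = 75. Lies flat on the table, any yaw, left or right of the foam. Balances at x = -12; grasp across the handle at x = 5. Bottom edges chamfered. 130 to 250 g. Point: mid-length, half-way up; z up.
- punch_home (a point): Where point punch_mid lies, with the same axes, once the punch is fully home: 10 mm below the foam's top. Under it are 16 mm square dark foam tabs at x, y = (-48, 0) and (52, 0) mm in these axes, tops 12 mm below the foam's top; each yields straight down under about 5 N (more if pressed fast), by up to 10 mm, and stays down. Pressing moves mostly the end pressed, with up to 20 N: press over each tab.
- square_mid (a point): Steel L-shaped square, 24 mm thick: long arm x -45 to 45, y -12 to 12 mm; short arm x -45 to -21, y -12 to -63. Starts flat on top of the foam, across the punch's empty recess. Grasp across the long arm at x = -6. Bottom edges chamfered. 110 to 230 g. Point: centre of the long arm, half-way up; z up.
- square_home (a point): Where point square_mid lies, with the same axes, once the square is fully home: 10 mm below the foam's top. Under it are 16 mm square dark foam tabs at x, y = (-31, 0), (31, 0) and (-33, -48) mm in these axes, tops 12 mm below the foam's top; each yields straight down under about 5 N (more if pressed fast), by up to 10 mm, and stays down. Pressing moves mostly the end pressed, with up to 20 N: press over each tab.
- jar: Bystander: amber screw-top jar, 72 mm across, 125 mm high, on the table on the side of the foam away from the punch; origin under its centre.
- beaker: Bystander: glass beaker, 68 mm across, 85 mm high, on the left; origin under its centre.
- dishes: Bystander: stack of two glass dishes, 90 mm across, 29 mm high, on the right; origin under its centre.
- flask: Bystander: white bottle, 56 mm across, 150 mm high, on the near left; origin under its centre.

How it is judged:
By the outcome, as a careful person would: the job done as asked, in the order asked, and still so for the second after the job is handed in, with the robot touching nothing.
It also fails if it takes over 72 s, if anything falls off the work surface, if the arm or the gripper's body presses on something with over 40 N, if the wrist force passes 120 N, or if a joint passes its speed limit or range.

## Robot

A 6-joint arm with a two-finger parallel gripper is mounted at the origin on the work surface. World frame = base frame: x ahead of the robot, y to its left, z up, the work surface at z = 0. Lengths are in m, angles in rad, forces in N, time in s.
With the tool pointing down it reaches from about 0.25 to 0.8 m from the base axis. Payload 3.9 kg.
Tool frame: the origin (TCP) lies at the very end of the fingers, on their centre line; the grasp point (between the pads) lies 19 mm behind it; z points along the fingers, y is the line along which they close (so a half turn about z gives the same grasp; the last joint's range is limited). The gripper opens to 85 mm and grips with 20 to 120 N. Pads are 22 mm wide; open, the fingers measure 114 mm over their backs; the gripper's body (76 mm by 85 mm) begins 54 mm behind the grasp point. The pads swing forward as they close: fully open they stand 13 mm farther back than shut.
Start: joints at [1.146, 0.26, -0.138, 1.173, 0, 1.571], TCP at [0.216, 0.478, 0.231] pointing down, gripper open.
Joint ranges: [-2.78, 2.78], [-0.83, 1.72], [-1.28, 1.37], [-1.9, 2.12], [-1.57, 1.48], [-3.14, 3.14]. Speed limits (rad/s): [2.57, 2.57, 3.14, 3.14, 3.14, 3.14].

## Interface

Orientations are given as a rotation vector (axis times angle).
In Python, from station import sensors, eyes, manip gives the robot as it stands.
- The arm moves only by the shell command python3 -m jog 'ROWS' [FORCE]. ROWS is JSON, a list that holds one entry, the list of rows, each a list of 7 numbers: the opening, from 0 (shut) to 1 (fully open), then the shift along the tool's x, y, z in cm, then the turn, a rotation vector about the tool's x, y, z in rad. In form: [[[hand, dx, dy, dz, rx, ry, rz], ...]]. A call has exactly 5 rows; each row shifts and turns the commanded pose from where the row before left it, along the tool's axes as they then stand; what a row does not reach is not made up. A row lasts 1/10 s, in which the tool goes at most 50 mm and 8.59 degrees, less where a joint would pass 70% of its speed; a pose out of reach is approached as far as the arm can. A call with a gripper value outside its range is refused whole. The fingers move at their own pace and stop on an object; FORCE is the grip in N (left out, the last holds). Time passes only in rows, so rows that do not move let the fingers close, or fill a call up. It gives the time, the measured TCP pose, the force, the opening and the grip force at its end, in the units of the state.
- sensors.state(): the state, without advancing time (a new reading comes with each control period).
- eyes.snapshot(name): name is "side" or "top" or "wrist"; returns (picture, depth): 480x640x3 uint8, red, green, blue; 480x640 float32, m along the optical axis (not along the pixel's ray), 0 where there is no reading.
- eyes.camera_info(name): a dict with "mtx" (3x3 intrinsics, pixels), "distortion" ([k1, k2, p1, p2, k3] as OpenCV has them; the pictures are not rectified), "rvec" (rotation vector, rad) and "tvec" (3), from world to camera coordinates, as OpenCV has them; the wrist camera has in their place "mount" (4x4, takes a point from camera to tool coordinates, whose origin is the TCP and whose axes are the flange's). Camera axes: x right, y down, z forward; pixel columns grow to the right and rows downward; lengths in m; the calibration is good to about 2 mm. A picture is of the moment at which its call begins: read the wrist's pose just before it. camera_info takes no time and is no camera call.
- manip.job_done(): hands the job in; it is judged then, once.
Trained networks look in the newest picture that a camera, given by its name, has taken for a name from the list of things; names that differ only in an ending like _2 or _b are one class to them, and where a whole thing is asked for, a point or a joint stands for the part that bears it (a point fixed in the world has none). Each returns a list of dicts, best first, with "confidence" (0 to 1); they miss things now and then, are a little off and sometimes report something else, mostly with a low value. They report only what shows in the picture. A call takes as long as a camera call.
- eyes.masks_of(camera, label): "mask" (480x640 bool, what is visible of it) and "pixel" ([row, column] in pixels, amid what is visible of it).
The state is a dict: "time": time; "q": joint angles; "qd": joint speeds; "tau": joint torques, N m; "tool_pos": TCP position; "tool_rot": TCP orientation; "force": force on the tool from outside, world axes, zero at the start; "wrist_torque": the same for the moment, N m; "finger_gap": finger opening in m; "finger_force": force on a finger pad.
Only numpy, scipy, OpenCV 4.12 (cv2) and the standard library are available. Lean on these libraries where they do the work, as an engineer would, in place of code of your own. Each camera call takes 0.05 s, during which the arm holds its last target. There are 200 camera calls.

## Working session

There is one attempt and no reset: what is moved stays moved. The work goes in short steps, Python scripts to look and compute and a shell command to move; the robot and the scene stay as the last step left them, time stands still between calls to the robot, and variables do not carry over. Pictures are saved under pics/ and viewed, at most 10 in all, crops included, and the job is handed in when it is done.

```bash
ls; mkdir -p pics; python3 - <<'E'
from station import sensors, eyes
import cv2,numpy as np
s=sensors.state(); print({k:np.round(v,3).tolist() for k,v in s.items()})
for n in ("top","side"):
    p,d=eyes.snapshot(n); cv2.imwrite(f"pics/{n}0.png",p[:,:,::-1]); np.savez(f"pics/{n}0.npz",p=p,d=d)
    i=eyes.camera_info(n); print(n,{k:np.round(v,3).tolist() for k,v in i.items()})
print({k:np.round(v,4).tolist() for k,v in eyes.camera_info("wrist").items()})
E
```

```text
pics
{'time': 0.0, 'q': [1.146, 0.261, -0.139, 1.173, -0.0, 1.571], 'qd': [-0.0, -0.001, 0.0, 0.002, -0.0, 0.002], 'tau': [-0.0, -40.568, 25.392, 0.019, -0.0, 0.0], 'tool_pos': [0.216, 0.478, 0.23], 'tool_rot': [-0.662, -3.071, 0.003], 'force': [0.293, 0.259, -0.408], 'wrist_torque': [0.022, 0.045, -0.019], 'finger_force': 0.0, 'finger_gap': 0.085}
top {'mtx': [[450.494, 0.0, 309.642], [0.0, 450.494, 238.965], [0.0, 0.0, 1.0]], 'distortion': [0.027, 0.0, 0.0, 0.0, 0.0], 'rvec': [2.065, -2.12, 0.255], 'tvec': [0.037, 0.483, 0.86]}
side {'mtx': [[457.469, 0.0, 328.896], [0.0, 457.469, 233.894], [0.0, 0.0, 1.0]], 'distortion': [-0.045, 0.0, 0.0, 0.0, 0.0], 'rvec': [2.295, -0.361, 0.159], 'tvec': [-0.435, 0.136, 0.909]}
{'mtx': [[346.4273, 0.0, 321.6675], [0.0, 346.4273, 240.1032], [0.0, 0.0, 1.0]], 'distortion': [-0.0461, 0.0, 0.0, 0.0, 0.0], 'mount': [[-0.0, -0.9517, -0.3071, 0.0794], [1.0, 0.0002, -0.0007, 0.0001], [0.0007, -0.3071, 0.9517, -0.144], [0.0, 0.0, 0.0, 1.0]]}
```

View pics/top0.png

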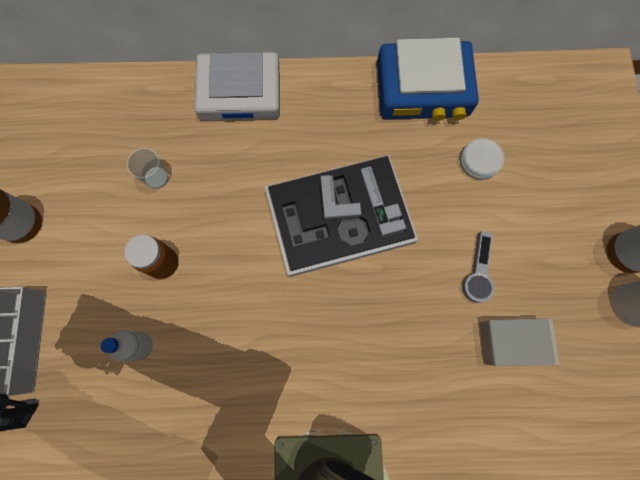

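```bash
cat > h.py <<'E'
import numpy as np, cv2
from station import sensors, eyes
from scipy.spatial.transform import Rotation as R
def cam(n,st=None):
    i=eyes.camera_info(n)
    if n=="wrist":
        T=np.eye(4);T[:3,:3]=R.from_rotvec(st["tool_rot"]).as_matrix();T[:3,3]=st["tool_pos"]
        T=T@np.array(i["mount"])
    else:
        T=np.eye(4);T[:3,:3]=R.from_rotvec(np.ravel(i["rvec"])).as_matrix();T[:3,3]=np.ravel(i["tvec"]);T=np.linalg.inv(T)
    return np.array(i["mtx"],float),np.array(i["distortion"],float),T
def cloud(n,d,mask,st=None):
    K,D,T=cam(n,st); m=mask&(d>0); v,u=np.nonzero(m)
    if len(u)==0: return np.zeros((0,3))
    x=cv2.undistortPoints(np.c_[u,v].astype(float)[:,None],K,D)[:,0]
    return (np.c_[x,np.ones(len(x))]*d[m][:,None])@T[:3,:3].T+T[:3,3]
def onplane(n,uv,z,st=None):
    K,D,T=cam(n,st); x=cv2.undistortPoints(np.array(uv,float).reshape(-1,1,2),K,D)[:,0]
    r=np.c_[x,np.ones(len(x))]@T[:3,:3].T; o=T[:3,3]
    return (o+r*((z-o[2])/r[:,2])[:,None])[:,:2]
def proj(n,P,st=None):
    K,D,T=cam(n,st); W=np.linalg.inv(T)
    return cv2.projectPoints(np.array(P,float).reshape(-1,1,3),W[:3,:3],W[:3,3],K,D)[0][:,0]
SH={"caliper":[(-75,11),(75,11),(75,-11),(-20,-11),(-20,-40),(-46,-40),(-46,-11),(-55,-11),(-55,-40),(-75,-40)],
"square":[(-45,12),(45,12),(45,-12),(-21,-12),(-21,-63),(-45,-63)],
"punch":[(75,12),(75,-12)]+[(-45+30*np.cos(a),30*np.sin(a)) for a in np.linspace(-.41,-2*np.pi+.41,40)]}
def poly(name,pose):
    a=pose[2];c,s=np.cos(a),np.sin(a);p=np.array(SH[name])/1e3
    return p@np.array([[c,s],[-s,c]])+np.array(pose[:2])
E
python3 - <<'E'
from h import *
for n in ("top","side"):
    p,d=eyes.snapshot(n)
    for l in ("foam","caliper_mid","punch_mid","square_mid","jar","beaker","dishes","flask"):
        for r in eyes.masks_of(n,l)[:2]:
            c=cloud(n,d,r["mask"])
            print(n,l,round(r["confidence"],2),np.round(r["pixel"]),r["mask"].sum(),np.round(np.median(c,0),3) if len(c) else '',np.round(np.percentile(c[:,2],95),3) if len(c) else '')
            if r["confidence"]>.4: np.save(f"pics/m_{n}_{l}.npy",r["mask"])
E
```

```text
top caliper_mid 0.79 [209. 382.] 1204 [ 0.545 -0.123  0.053] 0.056
top punch_mid 0.7 [276. 480.] 1334 [ 0.403 -0.331  0.024] 0.026
top square_mid 0.6 [208. 336.] 819 [ 0.551 -0.024  0.065] 0.068
top jar 0.6 [257. 150.] 1757 [0.446 0.328 0.121] 0.126
top beaker 0.73 [168. 147.] 1200 [0.657 0.369 0.051] 0.084
top dishes 0.94 [158. 482.] 1402 [ 0.663 -0.358  0.029] 0.032
top flask 0.7 [346. 126.] 1219 [0.282 0.365 0.098] 0.149
side foam 0.58 [254. 370.] 8475 [ 0.523 -0.067  0.04 ] 0.044
side caliper_mid 0.57 [274. 391.] 1269 [ 0.54  -0.13   0.053] 0.056
side punch_mid 0.83 [384. 360.] 2125 [ 0.404 -0.338  0.023] 0.026
side punch_mid 0.57 [138. 355.] 758 [0.642 0.344 0.058] 0.083
side square_mid 0.94 [229. 377.] 853 [ 0.551 -0.027  0.065] 0.068
side jar 0.86 [151. 289.] 1287 [0.447 0.315 0.078] 0.125
side beaker 0.79 [137. 354.] 785 [0.643 0.344 0.058] 0.083
side dishes 0.73 [152. 287.] 1239 [0.447 0.315 0.078] 0.124
side flask 0.87 [152. 221.] 914 [0.28  0.357 0.075] 0.144
side flask 0.16 [257. 370.] 8590 [ 0.524 -0.068  0.04 ] 0.044
```

The top view shows the foam centred near pixel (341,215) and the square lying across the punch's recess at (340,200). The caliper is in its mouth at (382,205) and the punch lies on the right, with its head at (479,288) and its handle toward (484,235). Next I'll move the wrist camera over the foam.

```bash
python3 -m jog '[[[1,-3.8,-3,-0.85,0,0,0],[1,-3.8,-3,-0.85,0,0,0],[1,-3.8,-3,-0.85,0,0,0],[1,-3.8,-3,-0.85,0,0,0],[1,-3.8,-3,-0.85,0,0,0]]]' >/dev/null
python3 -m jog '[[[1,-3.8,-3,-0.85,0,0,0],[1,-3.8,-3,-0.85,0,0,0],[1,-3.8,-3,-0.85,0,0,0],[1,-3.8,-3,-0.85,0,0,0],[1,-3.8,-3,-0.85,0,0,0]]]' >/dev/null
python3 -m jog '[[[1,-3.8,-3,-0.85,0,0,0],[1,-3.8,-3,-0.85,0,0,0],[1,0,0,0,0,0,0],[1,0,0,0,0,0,0],[1,0,0,0,0,0,0]]]'
python3 - <<'E'
from h import *
st=sensors.state(); p,d=eyes.snapshot("wrist"); cv2.imwrite("pics/w1.png",p[:,:,::-1])
ms={}
for l in ("foam","caliper_mid","punch_mid","square_mid"):
    for r in eyes.masks_of("wrist",l)[:2]:
        c=cloud("wrist",d,r["mask"],st); print(l,round(r["confidence"],2),np.round(r["pixel"]),r["mask"].sum(),np.round(np.median(c,0),3))
        ms.setdefault(l,r["mask"])
np.savez("pics/w1.npz",p=p,d=d,pos=st["tool_pos"],rot=st["tool_rot"],**ms)
E
```

```text
time: 2.5
tool_pos: [0.4828, -0.0369, 0.333]
tool_rot: [-0.661, -3.07, -0.001]
force: [-0.2, 0.2, -1.1]
finger_gap: 0.0857
finger_force: 0.0
foam 0.86 [219. 349.] 24953 [ 0.525 -0.011  0.043]
caliper_mid 0.67 [269. 278.] 2939 [ 0.543 -0.123  0.056]
punch_mid 0.86 [227. 115.] 3272 [ 0.404 -0.328  0.026]
square_mid 0.59 [250. 353.] 2267 [ 0.549 -0.025  0.068]
```

View pics/w1.png

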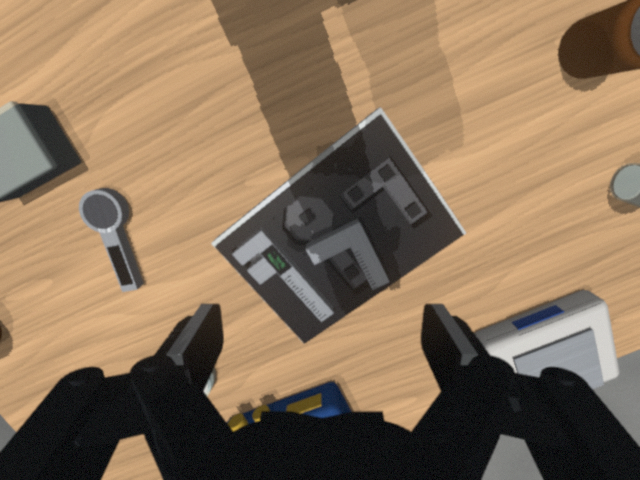

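The wrist view shows the foam around (340,225), with the square's empty recess at (390,190) and the square at (350,245). The caliper is at (285,275), and the punch's head is at (102,210) with the handle running to (130,285). I'll fit the outlines to depth.

```bash
cat > fit.py <<'E'
from h import *
from scipy.ndimage import map_coordinates
from scipy.optimize import minimize
G=4  # px per mm
def sdf(name):
    im=np.zeros((240*G,240*G),np.uint8)
    cv2.fillPoly(im,[np.round((np.array(SH[name])+120)*G).astype(np.int32)],1)
    return (cv2.distanceTransform(im,2,5)-cv2.distanceTransform(1-im,2,5))/G
def fit(name,xy,lab,w,x0,y0,off=0,yaws=np.arange(0,6.28,.35),span=.15):
    S=sdf(name)
    k=np.hypot(xy[:,0]-x0,xy[:,1]-y0)<span; xy,lab,w=xy[k],lab[k],w[k]
    def f(v,s=1.):
        a=v[2];q=(xy-v[:2]/1e3 if 0 else xy*1e3-v[:2]); c,n=np.cos(a),np.sin(a)
        l=np.c_[q[:,0]*c+q[:,1]*n,-q[:,0]*n+q[:,1]*c]
        m=map_coordinates(S,[(l[:,1]+120)*G,(l[:,0]+120)*G],order=1,mode='nearest')+off
        return np.sum(w*(lab-1/(1+np.exp(np.clip(-m/s,-30,30))))**2)/np.sum(w*lab)
    best=None
    for a in yaws:
        r=minimize(f,[x0*1e3,y0*1e3,a],args=(6.,),method="Nelder-Mead",options=dict(initial_simplex=[[x0*1e3,y0*1e3,a],[x0*1e3+15,y0*1e3,a],[x0*1e3,y0*1e3+15,a],[x0*1e3,y0*1e3,a+.2]],maxiter=120))
        if best is None or r.fun<best.fun: best=r
    r=minimize(f,best.x,method="Nelder-Mead",options=dict(xatol=.01,fatol=1e-7))
    return np.array([r.x[0]/1e3,r.x[1]/1e3,(r.x[2]+np.pi)%(2*np.pi)-np.pi]),r.fun
def planes(cam_,d,st,z):
    v,u=np.nonzero(d>0); P=cloud(cam_,d,d>0,st); return onplane(cam_,np.c_[u,v],z,st),P[:,2],P
E
cat > f1.py <<'E'
from fit import *
a=np.load("pics/w1.npz"); st=dict(tool_pos=a["pos"],tool_rot=a["rot"]); d=a["d"].copy()
d[300:]=np.where(np.arange(480)[300:,None]>330,0,d[300:])
zf=np.median(cloud("wrist",d,a["foam"],st)[:,2]); print("foam top",zf)
def run(nm,z,lo,x0,y0,**k):
    xy,Z,P=planes("wrist",d,st,z); print(nm,*[np.round(v,4) for v in fit(nm,xy,(Z>lo)*1.,np.ones(len(Z)),x0,y0,**k)])
run("square",.066,.060,.54,-.03)
# caliper: hide square pixels
xy,Z,P=planes("wrist",d,st,.054); w=1.*(Z<.060); lab=(Z>.049)*1.; w[(Z>.2)]=0
print("cal",*fit("caliper",xy,lab,w,.54,-.125,span=.12))
run("punch",.024,.014,.42,-.33)
xy,Z,P=planes("wrist",d,st,zf)
sq=cloud("wrist",d,d>0,st)[:,2]>.05
# recess fits
for nm,x0,y0,sp in (("square",.52,.04,.075),("punch",.55,-.04,.10)):
    w=1.*(Z<.05); lab=1.*(Z<zf-.006); w[Z<.012]=0
    print("recess",nm,*fit(nm,xy,lab,w,x0,y0,off=2.5,span=sp))
E
python3 f1.py
```

```text
foam top 0.04320806212620387
square [ 0.5731 -0.0171  0.0598] 0.0661
cal [ 0.56579992 -0.11745631  0.25092405] 0.09997579757657735
punch [ 0.4253 -0.3312 -0.2492] 0.5022
recess square [0.52259836 0.056238   0.24135477] 0.13855868700465013
recess punch [ 0.50300516 -0.02310866  1.6583481 ] 0.43112463431665093
```

```bash
cat > f2.py <<'E'
from fit import *
a=np.load("pics/w1.npz"); st=dict(tool_pos=a["pos"],tool_rot=a["rot"]); d=a["d"].copy(); d[330:]=0
xy,Z,P=planes("wrist",d,st,.024)
M=cv2.dilate(a["punch_mid"].astype(np.uint8),np.ones((21,21)))[d>0]
r,e=fit("punch",xy,1.*(Z>.014),1.*M,.42,-.33,span=.13); print("punch",r,e); P1=r
xy,Z,P=planes("wrist",d,st,.0425)
rs,e=fit("square",xy,1.*(Z<.0365),1.*((Z<.05)&(Z>.012)),.523,.056,off=2.5,span=.09,yaws=[.24]);print("rec sq",rs,e)
c=onplane("wrist",[[307,218]],.0425,st)[0]; print("disc",c)
x0=c+.045*np.array([np.cos(.245),np.sin(.245)])
l=(xy-c)@np.array([[np.cos(.245),-np.sin(.245)],[np.sin(.245),np.cos(.245)]])
w=1.*((Z<.05)&(Z>.012)&(np.abs(l[:,1])<.038)&(l[:,0]>-.04)&(l[:,0]<.16))
S=cv2.dilate((a["square_mid"]).astype(np.uint8),np.ones((5,5)))[d>0]; w[S>0]=0
rp,e=fit("punch",xy,1.*(Z<.0365),w,*x0,off=2.5,span=.2,yaws=[.245]);print("rec p",rp,e)
sq=np.array([.5731,-.0171,.0598]);ca=np.array([.5658,-.11746,.2509])
im=a["p"][:,:,::-1].copy()
k=4; im=cv2.resize(im[90:350,60:480],None,fx=1.9,fy=1.9,interpolation=cv2.INTER_CUBIC)
for nm,pose,z,col in (("punch",P1,.024,(0,0,255)),("square",rs,.0425,(0,255,0)),("punch",rp,.0425,(255,255,0)),("square",sq,.066,(255,0,255)),("caliper",ca,.054,(0,165,255))):
    q=poly(nm,pose); uv=(proj("wrist",np.c_[q,np.full(len(q),z)],st)-[60,90]+.5)*1.9-.5
    cv2.polylines(im,[np.round(uv).astype(np.int32)],True,col,1)
cv2.imwrite("pics/ov1.png",im)
np.savez("pics/D.npz",z=d)
E
python3 f2.py
```

```text
punch [ 0.42535217 -0.33120253 -0.24925433] 0.1292225636775476
rec sq [0.52267954 0.05627946 0.24068237] 0.1805815613809098
disc [ 0.50270189 -0.06683504]
rec p [ 0.55015192 -0.05722386  0.24390443] 0.030276086299417113
```

View pics/ov1.png

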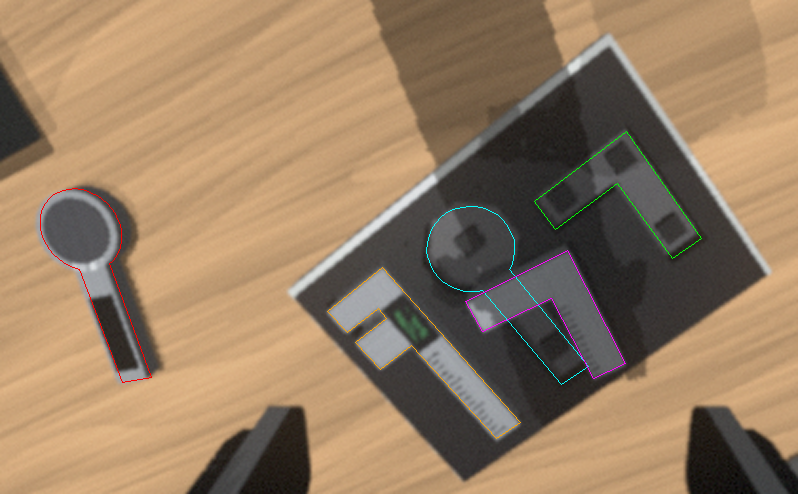

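The overlaid outlines match all four fitted outlines and the caliper closely. I'll write a helper that converts a goal into row units.

```bash
cat > go.py <<'E'
# go.py name  lx_mm ly_mm  z yaw_tooly : goal = local point of a pose; prints turn (rad) to do FIRST, then shift in cm in turned axes
import sys; from h import *
POSE=dict(sq=(.5731,-.0171,.0598),sqh=(.52268,.05628,.2407),pu=(.42535,-.3312,-.24925),puh=(.55015,-.05722,.2439),ca=(.5658,-.11746,.2509))
def go(n,lx,ly,z,along='y',exact=True):
    px,py,a=POSE[n]; c,s=np.cos(a),np.sin(a); g=np.array([px+(c*lx-s*ly)/1e3,py+(s*lx+c*ly)/1e3,z])
    st=sensors.state(); M=R.from_rotvec(st["tool_rot"]).as_matrix(); p=np.array(st["tool_pos"])
    th=np.arctan2(M[1,1],M[0,1]); want=a+(np.pi/2 if along=='y' else 0)
    t=(want-th+np.pi/2)%np.pi-np.pi/2
    w=th+t; X=np.array([np.sin(w),-np.cos(w),0]); Y=np.array([np.cos(w),np.sin(w),0])
    if X@M[:,0]<0 and abs(t)<1.5: X=-X
    dlt=g-p
    print("goal",g.round(4),"turn rz",round(-t,3),"(half-turn alt",round(-t+np.pi*np.sign(t),2),") shift cm",(np.array([dlt@X,dlt@Y,-dlt[2]])*100).round(2),"tilt",(M[2,0].round(4),M[2,1].round(4)),"F",np.round(st["force"],1),"gap",round(st["finger_gap"],4),"q6",round(st["q"][5],2),"t",round(st["time"],2))
if __name__=="__main__":
    go(sys.argv[1],float(sys.argv[2]),float(sys.argv[3]),float(sys.argv[4]),*(sys.argv[5:6]))
E
python3 go.py sq -6 0 0.054; python3 -c "
from h import *;print(R.from_rotvec(sensors.state()['tool_rot']).as_matrix().round(3))"
```

```text
goal [ 0.5671 -0.0175  0.054 ] turn rz -0.483 (half-turn alt 2.66 ) shift cm [-8.51  1.4  27.94] tilt (np.float64(0.0002), np.float64(0.0)) F [0.1 0.4 0.7] gap 0.0854 q6 0.35 t 2.75
[[-0.912  0.41  -0.   ]
 [ 0.41   0.912  0.   ]
 [ 0.     0.    -1.   ]]
```

```bash
python3 -m jog '[[[0.6,0,0,4,0,0,-0.121],[0.6,0,0,4,0,0,-0.121],[0.6,0,0,4,0,0,-0.121],[0.6,0,0,4,0,0,-0.12],[0.6,-2.8,0.5,3,0,0,0]]]' >/dev/null
python3 -m jog '[[[0.6,-2.8,0.5,3,0,0,0],[0.6,-2.9,0.4,3,0,0,0],[0.6,0,0,0,0,0,0],[0.6,0,0,0,0,0,0],[0.6,0,0,0,0,0,0]]]'; python3 go.py sq -6 0 0.054
```

```text
time: 3.75
tool_pos: [0.5671, -0.0184, 0.0841]
tool_rot: [-0.092, 3.14, -0.0]
force: [-0.2, 0.2, 0.8]
finger_gap: 0.051
finger_force: 0.0
goal [ 0.5671 -0.0175  0.054 ] turn rz -0.001 (half-turn alt 3.14 ) shift cm [-0.01  0.09  3.01] tilt (np.float64(-0.0002), np.float64(-0.0001)) F [-0.2  0.2  0.8] gap 0.051 q6 -0.09 t 3.75
```

```bash
python3 -m jog '[[[0.6,0,0.09,1.5,0,0,0],[0.6,0,0,1.5,0,0,0],[0.6,0,0,0,0,0,0],[0.1,0,0,0,0,0,0],[0.1,0,0,0,0,0,0]]]' 60
python3 -m jog '[[[0.1,0,0,0,0,0,0],[0.1,0,0,0,0,0,0],[0.1,0,0,0,0,0,0],[0.1,0,0,0,0,0,0],[0.1,0,0,0,0,0,0]]]'
python3 -m jog '[[[0.1,0,0,-1,0,0,0],[0.1,0,0,-2,0,0,0],[0.1,0,0,-2,0,0,0],[0.1,0,0,0,0,0,0],[0.1,0,0,0,0,0,0]]]'
python3 - <<'E'
from h import *
st=sensors.state(); p,d=eyes.snapshot("wrist"); cv2.imwrite("pics/w2.png",p[:,:,::-1])
m=eyes.masks_of("wrist","square_mid"); print([(r["confidence"],r["pixel"],r["mask"].sum()) for r in m])
np.savez("pics/w2.npz",p=p,d=d,pos=st["tool_pos"],rot=st["tool_rot"],m=m[0]["mask"] if m else 0)
E
```

```text
time: 4.25
tool_pos: [0.5682, -0.0178, 0.055]
tool_rot: [-0.091, 3.138, 0.0]
force: [-3.4, -4.5, 25.3]
finger_gap: 0.0233
finger_force: 27.2
time: 4.75
tool_pos: [0.5683, -0.0179, 0.0552]
tool_rot: [-0.091, 3.138, -0.0]
force: [-2.0, -0.1, 6.1]
finger_gap: 0.0217
finger_force: 60.2
time: 5.25
tool_pos: [0.5679, -0.0178, 0.1037]
tool_rot: [-0.091, 3.139, -0.0]
force: [-0.6, -0.7, -2.2]
finger_gap: 0.0226
finger_force: 59.3
[(0.81, [270.0, 303.4], np.int64(18497))]
```

View pics/w2.png

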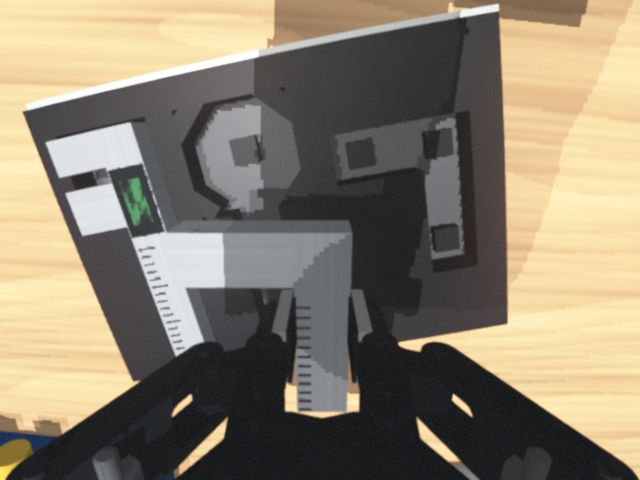

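The square is held level. Its corner is at (350,230), the pads are on the long arm near x≈325, and its recess is clear at (400,170). I'll measure it in the hand.

```bash
cat > f3.py <<'E'
import sys; from fit import *
f,nm,key=sys.argv[1:4]
a=np.load(f); st=dict(tool_pos=a["pos"],tool_rot=a["rot"]); d=a["d"].copy()
M=R.from_rotvec(st["tool_rot"]).as_matrix(); p=st["tool_pos"]
c=cloud("wrist",d,a["m"],st); zt=np.median(c[c[:,2]>p[2]-.003,2]) ; k=c[np.abs(c[:,2]-zt)<.006]
A=np.c_[k[:,:2]-p[:2],np.ones(len(k))]; s=np.linalg.lstsq(A,k[:,2],rcond=None)[0]; print("top plane slope",s[:2].round(3),"z above tcp",round(s[2]-p[2],4))
zt=s[2]
mask=cv2.dilate(a["m"].astype(np.uint8),np.ones((25,25)))>0
mask[290:]=0; d[~mask]=0
xy,Z,P=planes("wrist",d,st,zt); lab=1.*(Z>zt-.007)
w=1.*(Z<zt+.02)
yaw0=float(sys.argv[4]); r,e=fit(nm,xy,lab,w,p[0],p[1],span=.15,yaws=[yaw0]); 
print("held fit",r.round(4),e)
g=float(sys.argv[5]); gp=r[:2]+g/1e3*np.array([np.cos(r[2]),np.sin(r[2])])
dd=gp-p[:2]; print("fit grasp pt minus TCP: along tool x mm",dd@M[:2,0]*1e3,"y mm",dd@M[:2,1]*1e3,"yaw rel",(r[2]+np.pi/2-np.arctan2(M[1,1],M[0,1])))
im=a["p"][:,:,::-1].copy(); q=poly(nm,r); uv=proj("wrist",np.c_[q,np.full(len(q),zt)],st)
cv2.polylines(im,[np.round(uv).astype(np.int32)],True,(0,0,255),1); cv2.imwrite(f.replace("npz","ov.png"),im)
E
python3 f3.py pics/w2.npz square m 0.06 -6
```

```text
top plane slope [ 0.006 -0.001] z above tcp 0.0123
held fit [ 0.5714 -0.0169  0.0671] 0.04038682210363138
fit grasp pt minus TCP: along tool x mm 2.3834703431237614 y mm 0.6476397003819577 yaw rel 0.008980626596175156
```

```bash
cat > f4.py <<'E'
import sys; from fit import *
a=np.load("pics/w2.npz"); st=dict(tool_pos=a["pos"],tool_rot=a["rot"]); d=a["d"].copy(); d[330:]=0
xy,Z,P=planes("wrist",d,st,.0425)
for nm,x0,sp in (("square",(.5227,.0563,.24),.09),):
    print("recess",nm,fit(nm,xy,1.*(Z<.0365),1.*((Z<.05)&(Z>.012)),x0[0],x0[1],off=2.5,span=sp,yaws=[x0[2]]))
print("caliper",fit("caliper",planes("wrist",d,st,.0545)[0],1.*(Z>.049),1.*(Z<.06)*(Z>.012),.5658,-.1175,span=.12,yaws=[.25]))
E
python3 f4.py
```

```text
recess square (array([0.522288  , 0.0558312 , 0.24698559]), np.float64(0.06049958589623541))
caliper (array([ 0.56565488, -0.11663583,  0.24050059]), np.float64(0.06260946764626332))
```

```bash
sed -i 's/sqh=([^)]*)/sqh=(.5225,.0561,.2385)/' go.py; python3 go.py sqh -4.2 -0.5 0.0735
```

```text
goal [0.5185 0.0546 0.0735] turn rz -0.18 (half-turn alt 2.96 ) shift cm [2.96 8.17 2.89] tilt (np.float64(0.0017), np.float64(0.0002)) F [-0.  -0.6 -1.2] gap 0.0226 q6 -0.09 t 5.35
```

```bash
python3 -m jog '[[[0.1,0,0,0,0,0,-0.09],[0.1,0,0,0,0,0,-0.09],[0.1,1,2.7,0,0,0,0],[0.1,1,2.7,0,0,0,0],[0.1,0.96,2.77,1,0,0,0]]]' >/dev/null
python3 -m jog '[[[0.1,0,0,1.9,0,0,0],[0.1,0,0,0,0,0,0],[0.1,0,0,0,0,0,0],[0.1,0,0,0,0,0,0],[0.1,0,0,0,0,0,0]]]'; python3 go.py sqh -4.2 -0.5 0.0735
python3 - <<'E'
from h import *
st=sensors.state(); p,d=eyes.snapshot("wrist"); cv2.imwrite("pics/w3.png",p[:,:,::-1])
m=eyes.masks_of("wrist","square_mid"); print([(r["confidence"],r["pixel"],r["mask"].sum()) for r in m])
np.savez("pics/w3.npz",p=p,d=d,pos=st["tool_pos"],rot=st["tool_rot"],m=m[0]["mask"] if m else 0)
E
python3 f3.py pics/w3.npz square m 0.24 -4.2
```

```text
time: 6.35
tool_pos: [0.5204, 0.0542, 0.0749]
tool_rot: [-0.372, 3.118, -0.0]
force: [-0.1, 0.2, -1.2]
finger_gap: 0.0224
finger_force: 59.4
goal [0.5185 0.0546 0.0735] turn rz -0.001 (half-turn alt 3.14 ) shift cm [0.17 0.08 0.14] tilt (np.float64(-0.0013), np.float64(-0.0003)) F [-0.1  0.2 -1.2] gap 0.0224 q6 -0.13 t 6.35
[(0.97, [271.5, 299.5], np.int64(18594))]
top plane slope [0.006 0.   ] z above tcp 0.0122
held fit [0.5238 0.0559 0.2457] 0.041118486574494274
fit grasp pt minus TCP: along tool x mm 0.4446713603344441 y mm 0.7748137045797401 yaw rel 0.008409276890886108
```

View pics/w3.ov.png

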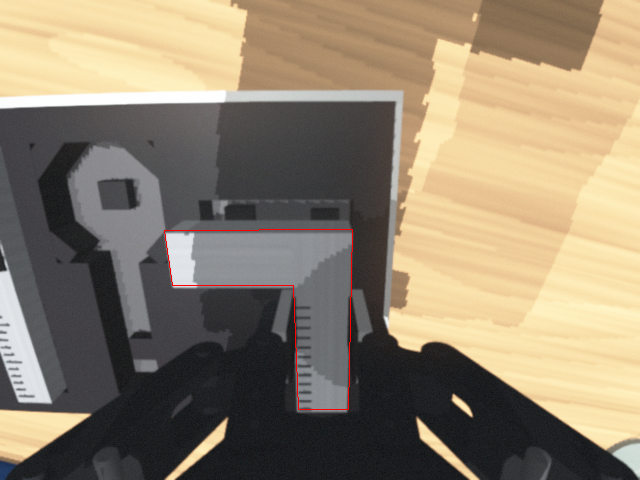

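The outline sits on the held square, with its corner at (352,230). I'll correct the remaining 1.4 mm and lower it.

```bash
python3 -m jog '[[[0.1,0.14,0.03,0,0,0,0],[0.1,0,0,1,0,0,0],[0.1,0,0,0.8,0,0,0],[0.1,0,0,0.4,0,0,0],[0.1,0,0,0,0,0,0]]]'
python3 -m jog '[[[0.1,0,0,0.2,0,0,0],[0.1,0,0,0.2,0,0,0],[0.1,0,0,0.2,0,0,0],[0.1,0,0,0,0,0,0],[0.1,0,0,0,0,0,0]]]';python3 go.py sqh -4.2 -0.5 0.042
```

```text
time: 6.95
tool_pos: [0.5169, 0.0545, 0.0511]
tool_rot: [0.373, -3.117, -0.0]
force: [0.1, 0.2, -2.0]
finger_gap: 0.0222
finger_force: 59.5
time: 7.45
tool_pos: [0.518, 0.0546, 0.0463]
tool_rot: [-0.373, 3.119, -0.0]
force: [0.2, 0.0, -1.6]
finger_gap: 0.0219
finger_force: 59.5
goal [0.5185 0.0546 0.042 ] turn rz -0.0 (half-turn alt 3.14 ) shift cm [-0.05 -0.01  0.43] tilt (np.float64(-0.0001), np.float64(-0.0)) F [ 0.2  0.  -1.6] gap 0.0219 q6 -0.13 t 7.45
```

It's 7 mm into the mouth with no contact force. I'll lower it to the tabs and release.

```bash
python3 -m jog '[[[0.1,0,0,0.2,0,0,0],[0.1,0,0,0.15,0,0,0],[0.1,0,0,0.1,0,0,0],[0.1,0,0,0,0,0,0],[0.1,0,0,0,0,0,0]]]'
python3 -m jog '[[[0.45,0,0,-0.1,0,0,0],[0.45,0,0,0,0,0,0],[0.45,0,0,0,0,0,0],[0.45,0,0,0,0,0,0],[0.45,0,0,-1.5,0,0,0]]]'
python3 -m jog '[[[0.6,0,0,-4,0,0,0],[0.6,0,0,-4,0,0,0],[0.6,0,0,-4,0,0,0],[0.6,0,0,-4,0,0,0],[0.6,0,0,0,0,0,0]]]'
python3 go.py pu 5 0 0.012
python3 - <<'E'
from h import *
st=sensors.state(); p,d=eyes.snapshot("wrist"); cv2.imwrite("pics/w4.png",p[:,:,::-1])
m=eyes.masks_of("wrist","square_mid"); print([(r["confidence"],r["pixel"],r["mask"].sum()) for r in m])
np.savez("pics/w4.npz",p=p,d=d,pos=st["tool_pos"],rot=st["tool_rot"],m=m[0]["mask"] if m else 0)
E
cat > f5.py <<'E'
from fit import *
a=np.load("pics/w4.npz"); st=dict(tool_pos=a["pos"],tool_rot=a["rot"]); d=a["d"].copy(); d[310:]=0
xy,Z,P=planes("wrist",d,st,.054)
print("square",fit("square",xy,1.*(Z>.048),1.*(Z<.08)*(Z>.012),.5225,.0561,span=.09,yaws=[.24]))
xy,Z,P=planes("wrist",d,st,.0425)
c=np.array([.5502,-.0572]); t=.2439; l=(xy-c)@np.array([[np.cos(t),-np.sin(t)],[np.sin(t),np.cos(t)]])
w=1.*((Z<.048)&(Z>.012)&(np.abs(l[:,1])<.038)&(np.abs(l[:,0])<.085))
print("punch recess",fit("punch",xy,1.*(Z<.0365),w,*c,off=2.5,span=.2,yaws=[.244]))
E
python3 f5.py
```

```text
time: 7.95
tool_pos: [0.5183, 0.0547, 0.0428]
tool_rot: [-0.373, 3.118, -0.0]
force: [-1.2, -0.6, 6.4]
finger_gap: 0.0224
finger_force: 60.4
time: 8.45
tool_pos: [0.5162, 0.0544, 0.0562]
tool_rot: [0.373, -3.115, -0.0]
force: [0.4, 0.5, -0.1]
finger_gap: 0.0381
finger_force: 0.0
time: 8.95
tool_pos: [0.5217, 0.055, 0.2236]
tool_rot: [-0.372, 3.108, -0.0]
force: [0.6, -0.4, -1.0]
finger_gap: 0.0517
finger_force: 0.0
goal [ 0.4302 -0.3324  0.012 ] turn rz 0.487 (half-turn alt -2.65 ) shift cm [ -0.69 -39.8   21.16] tilt (np.float64(-0.0109), np.float64(-0.0015)) F [ 0.6 -0.4 -1. ] gap 0.0517 q6 -0.13 t 8.95
[(0.58, [192.4, 316.8], np.int64(4219))]
square (array([0.52345338, 0.05595142, 0.23781731]), np.float64(0.035050514030569656))
punch recess (array([ 0.5497482 , -0.05626896,  0.23783273]), np.float64(0.05398037553537839))
```

The square is seated within 1 mm on its tabs. I'll move over the punch and re-measure it from closer.

```bash
python3 -m jog '[[[0.6,0,0,0,0,0,0.122],[0.6,0,0,0,0,0,0.122],[0.6,0,0,0,0,0,0.122],[0.6,0,0,0,0,0,0.121],[0.6,0.2,-4.4,0,0,0,0]]]' >/dev/null
python3 -m jog '[[[0.6,0.4,-4.4,0,0,0,0],[0.6,0.4,-4.4,0,0,0,0],[0.6,0.4,-4.4,0,0,0,0],[0.6,0.4,-4.4,0,0,0,0],[0.6,0.4,-4.4,0,0,0,0]]]' >/dev/null
python3 -m jog '[[[0.6,0.4,-4.4,0,0,0,0],[0.6,0.4,-4.4,0,0,0,0],[0.6,0,-4.4,0,0,0,0],[0.6,0,0,0,0,0,0],[0.6,0,0,0,0,0,0]]]'
python3 - <<'E'
from fit import *
st=sensors.state(); p,d=eyes.snapshot("wrist"); cv2.imwrite("pics/w5.png",p[:,:,::-1])
m=eyes.masks_of("wrist","punch_mid"); print([(r["confidence"],r["pixel"],r["mask"].sum()) for r in m])
np.savez("pics/w5.npz",p=p,d=d,pos=st["tool_pos"],rot=st["tool_rot"])
d=d.copy(); K=cv2.dilate(m[0]["mask"].astype(np.uint8),np.ones((31,31)))>0; d[~K]=0
xy,Z,P=planes("wrist",d,st,.0245)
r,e=fit("punch",xy,1.*((Z>.013)&(Z<.04)),1.*(Z<.04),.425,-.331,span=.15,yaws=[-.25,2.9]); print(r,e)
im=p[:,:,::-1].copy(); q=poly("punch",r); cv2.polylines(im,[np.round(proj("wrist",np.c_[q,np.full(len(q),.0245)],st)).astype(np.int32)],True,(0,0,255),1); cv2.imwrite("pics/w5ov.png",im)
E
python3 go.py pu 5 0 0.012
```

```text
time: 10.55
tool_pos: [0.39, -0.3217, 0.2158]
tool_rot: [-0.393, -3.114, -0.004]
force: [0.0, -0.2, -0.3]
finger_gap: 0.0512
finger_force: 0.0
[(0.95, [221.7, 318.0], np.int64(4771))]
[ 0.42440153 -0.33329129 -0.24663754] 0.025766426054773306
goal [ 0.4302 -0.3324  0.012 ] turn rz 0.001 (half-turn alt -3.14 ) shift cm [-4.11 -0.19 20.45] tilt (np.float64(0.0026), np.float64(0.0018)) F [ 0.2  0.5 -0.3] gap 0.0511 q6 -0.44 t 10.65
```

View pics/w5ov.png

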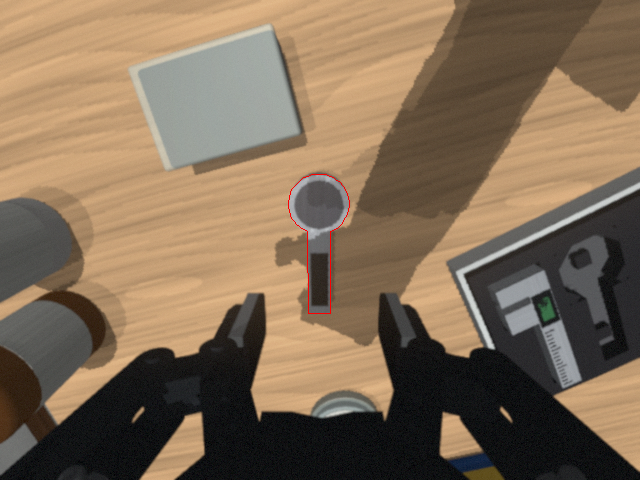

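The outline fits the punch: the head is at (318,204) and the handle runs to (319,312). I'll use the refined pose and descend.

```bash
sed -i 's/pu=([^)]*)/pu=(.4244,-.3333,-.2466)/; s/puh=([^)]*)/puh=(.550,-.0568,.241)/' go.py; python3 go.py pu 5 0 0.0125
python3 -m jog '[[[0.6,-2.1,-0.1,4,0,0,0],[0.6,-2.0,-0.15,4,0,0,0],[0.6,0,0,4,0,0,0],[0.6,0,0,4,0,0,0],[0.6,0,0,1,0,0,0]]]' >/dev/null
python3 -m jog '[[[0.6,0,0,0,0,0,0],[0.6,0,0,0,0,0,0],[0.6,0,0,0,0,0,0],[0.6,0,0,0,0,0,0],[0.6,0,0,0,0,0,0]]]'; python3 go.py pu 5 0 0.0125
```

```text
goal [ 0.4292 -0.3345  0.0125] turn rz -0.002 (half-turn alt 3.14 ) shift cm [-4.07 -0.42 20.4 ] tilt (np.float64(0.0026), np.float64(0.0018)) F [ 0.2  0.5 -0.3] gap 0.0511 q6 -0.44 t 10.65
time: 11.65
tool_pos: [0.4313, -0.335, 0.0492]
tool_rot: [0.39, 3.115, -0.002]
force: [0.1, 0.8, 0.3]
finger_gap: 0.051
finger_force: 0.0
goal [ 0.4292 -0.3345  0.0125] turn rz -0.002 (half-turn alt 3.14 ) shift cm [ 0.21 -0.    3.67] tilt (np.float64(-0.0024), np.float64(-0.001)) F [0.1 0.8 0.3] gap 0.051 q6 -0.41 t 11.65
```

```bash
python3 -m jog '[[[0.6,0.15,0,1.8,0,0,0],[0.6,0,0,1.3,0,0,0],[0.6,0,0,0.55,0,0,0],[0.6,0,0,0,0,0,0],[0.1,0,0,0,0,0,0]]]' 60
python3 -m jog '[[[0.1,0,0,0,0,0,0],[0.1,0,0,0,0,0,0],[0.1,0,0,0,0,0,0],[0.1,0,0,0,0,0,0],[0.1,0,0,0,0,0,0]]]'
python3 -m jog '[[[0.1,0,0,-2,0,0,0],[0.1,0,0,-4,0,0,0],[0.1,0,0,-4,0,0,0],[0.1,0,0,0,0,0,0],[0.1,0,0,0,0,0,0]]]'
python3 - <<'E'
from h import *
st=sensors.state(); p,d=eyes.snapshot("wrist"); cv2.imwrite("pics/w6.png",p[:,:,::-1])
m=eyes.masks_of("wrist","punch_mid"); print([(r["confidence"],r["pixel"],r["mask"].sum()) for r in m])
np.savez("pics/w6.npz",p=p,d=d,pos=st["tool_pos"],rot=st["tool_rot"],m=m[0]["mask"] if m else 0)
E
python3 f3.py pics/w6.npz punch m -.247 5; python3 go.py puh 5 0 0.10
```

```text
time: 12.15
tool_pos: [0.4294, -0.3343, 0.0118]
tool_rot: [0.39, 3.117, -0.001]
force: [-0.5, 0.7, 1.0]
finger_gap: 0.038
finger_force: 0.0
time: 12.65
tool_pos: [0.4297, -0.3346, 0.0123]
tool_rot: [0.39, 3.116, -0.002]
force: [-0.7, -0.5, 6.3]
finger_gap: 0.0221
finger_force: 60.6
time: 13.15
tool_pos: [0.4296, -0.3343, 0.1119]
tool_rot: [0.39, 3.116, -0.002]
force: [-0.1, -0.2, -2.4]
finger_gap: 0.0225
finger_force: 59.7
[(0.78, [227.5, 319.6], np.int64(25930))]
top plane slope [ 0.002 -0.002] z above tcp 0.0138
held fit [ 0.4245 -0.3329 -0.2465] 0.02504337887207491
fit grasp pt minus TCP: along tool x mm 0.30819752528338884 y mm 0.17865666221744442 yaw rel 0.0022603386760804423
goal [ 0.5549 -0.0556  0.1   ] turn rz -0.49 (half-turn alt 2.65 ) shift cm [-18.95  23.91   0.98] tilt (np.float64(0.0028), np.float64(0.0013)) F [ 0.2 -0.6 -2.6] gap 0.0225 q6 -0.41 t 13.25
```

View pics/w6.ov.png

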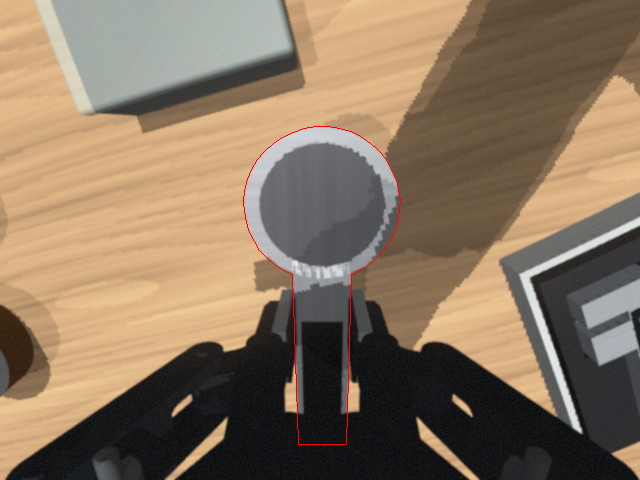

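The punch is held level and centred, with its head at (321,203). I'll carry it to above its recess.

```bash
python3 -m jog '[[[0.1,0,0,0,0,0,-0.123],[0.1,0,0,0,0,0,-0.123],[0.1,0,0,0,0,0,-0.122],[0.1,0,0,0,0,0,-0.122],[0.1,-2.7,3.4,0,0,0,0]]]' >/dev/null
python3 -m jog '[[[0.1,-2.7,3.4,0,0,0,0],[0.1,-2.7,3.4,0,0,0,0],[0.1,-2.7,3.4,0,0,0,0],[0.1,-2.7,3.4,0,0,0,0],[0.1,-2.7,3.4,0,0,0,0]]]' >/dev/null
python3 -m jog '[[[0.1,-2.75,3.5,1.5,0,0,0],[0.1,0,0,1.5,0,0,0],[0.1,0,0,0,0,0,0],[0.1,0,0,0,0,0,0],[0.1,0,0,0,0,0,0]]]'
python3 go.py puh 4.8 0 0.075
python3 - <<'E'
from h import *
st=sensors.state(); p,d=eyes.snapshot("wrist")
m=eyes.masks_of("wrist","punch_mid"); print([(r["confidence"],r["pixel"],r["mask"].sum()) for r in m])
np.savez("pics/w7.npz",p=p,d=d,pos=st["tool_pos"],rot=st["tool_rot"],m=m[0]["mask"] if m else 0)
E
python3 f3.py pics/w7.npz punch m .241 4.8; python3 go.py puh 4.8 0 0.042
```

```text
time: 14.75
tool_pos: [0.5554, -0.0575, 0.0811]
tool_rot: [0.376, -3.118, -0.0]
force: [0.4, -0.2, -1.7]
finger_gap: 0.0224
finger_force: 59.8
goal [ 0.5547 -0.0557  0.075 ] turn rz -0.001 (half-turn alt 3.14 ) shift cm [0.03 0.19 0.61] tilt (np.float64(0.0009), np.float64(0.0002)) F [ 0.4 -0.2 -1.7] gap 0.0224 q6 -0.34 t 14.75
[(0.61, [227.6, 321.4], np.int64(25799))]
top plane slope [-0.    -0.001] z above tcp 0.0137
held fit [ 0.5504 -0.0582  0.242 ] 0.024596022257297578
fit grasp pt minus TCP: along tool x mm 0.28159808486587323 y mm 0.5385008531663573 yaw rel 0.002179710814645297
goal [ 0.5547 -0.0557  0.042 ] turn rz -0.002 (half-turn alt 3.14 ) shift cm [0.09 0.23 3.98] tilt (np.float64(-0.0006), np.float64(-0.0003)) F [ 0.5 -0.3 -1.7] gap 0.0225 q6 -0.34 t 14.85
```

```bash
python3 -m jog '[[[0.1,0.06,0.16,0,0,0,0],[0.1,0,0,1.2,0,0,0],[0.1,0,0,1,0,0,0],[0.1,0,0,0.4,0,0,0],[0.1,0,0,0,0,0,0]]]'
python3 -m jog '[[[0.1,0,0,0.2,0,0,0],[0.1,0,0,0.2,0,0,0],[0.1,0,0,0.2,0,0,0],[0.1,0,0,0,0,0,0],[0.1,0,0,0,0,0,0]]]';python3 go.py puh 4.8 0 0.042
```

```text
time: 15.35
tool_pos: [0.5538, -0.0551, 0.0539]
tool_rot: [0.378, -3.116, -0.001]
force: [-0.1, -0.2, -2.8]
finger_gap: 0.0224
finger_force: 59.8
time: 15.85
tool_pos: [0.5551, -0.0552, 0.0494]
tool_rot: [-0.378, 3.119, -0.0]
force: [-0.2, -0.2, -1.7]
finger_gap: 0.0221
finger_force: 59.8
goal [ 0.5547 -0.0557  0.042 ] turn rz 0.0 (half-turn alt -3.14 ) shift cm [ 0.05 -0.03  0.74] tilt (np.float64(-0.0001), np.float64(-0.0)) F [-0.2 -0.2 -1.7] gap 0.0221 q6 -0.34 t 15.85
```

```bash
python3 -m jog '[[[0.1,0,0,0.2,0,0,0],[0.1,0,0,0.2,0,0,0],[0.1,0,0,0.15,0,0,0],[0.1,0,0,0,0,0,0],[0.1,0,0,0,0,0,0]]]'
python3 -m jog '[[[0.1,0,0,0.1,0,0,0],[0.1,0,0,0.1,0,0,0],[0.1,0,0,0,0,0,0],[0.1,0,0,0,0,0,0],[0.1,0,0,0,0,0,0]]]'
```

```text
time: 16.35
tool_pos: [0.555, -0.0552, 0.0437]
tool_rot: [0.378, -3.119, -0.0]
force: [0.3, 0.3, -1.8]
finger_gap: 0.0225
finger_force: 59.8
time: 16.85
tool_pos: [0.5552, -0.0553, 0.0423]
tool_rot: [-0.378, 3.118, -0.0]
force: [-1.2, -0.1, 4.8]
finger_gap: 0.022
finger_force: 61.0
```

```bash
python3 -m jog '[[[0.4,0,0,-0.1,0,0,0],[0.4,0,0,0,0,0,0],[0.4,0,0,0,0,0,0],[0.4,0,0,0,0,0,0],[0.4,0,0,-1.5,0,0,0]]]'
python3 -m jog '[[[0.4,0,0,-4,0,0,0],[0.4,0,0,-4,0,0,0],[0.2,2,0,-4,0,0,0],[0,3,0,-4,0,0,0],[0,0,0,0,0,0,0]]]' >/dev/null
python3 -m jog '[[[0,0,0,0,0,0,0],[0,0,0,0,0,0,0],[0,0,0,0,0,0,0],[0,0,0,0,0,0,0],[0,0,0,0,0,0,0]]]'
cat > f6.py <<'E'
import sys; from fit import *
f=sys.argv[1]; zt=float(sys.argv[2])
st=sensors.state(); p,d=eyes.snapshot("wrist"); np.savez(f"pics/{f}.npz",p=p,d=d,pos=st["tool_pos"],rot=st["tool_rot"])
im=p[:,:,::-1].copy(); D=d.copy(); D[330:]=0
xy,Z,P=planes("wrist",D,st,zt)
for nm,g in (("square",(.5229,.056,.241)),("punch",(.550,-.0563,.241)),("caliper",(.5657,-.117,.246))):
    l=(xy-g[:2])@np.array([[np.cos(g[2]),-np.sin(g[2])],[np.sin(g[2]),np.cos(g[2])]]); S=sdf(nm)
    m=map_coordinates(S,[(l[:,1]*1e3+120)*G,(l[:,0]*1e3+120)*G],order=1,mode='nearest')
    if zt>.05:
        r,e=fit(nm,xy,1.*(Z>.049),1.*(m>-12)*(Z<.08),*g[:2],span=.13,yaws=[g[2]]); print(nm,r.round(4),round(e,3))
    k=(m>3)&(Z>.03)&(Z<.08); A=np.c_[l[k],np.ones(k.sum())]; s=np.linalg.lstsq(A,P[k,2],rcond=None)[0]
    T=dict(square=[(-31,0),(31,0),(-33,-48)],punch=[(-48,0),(52,0)],caliper=[(-36,-13),(50,0)])[nm]
    k2=lambda t:np.median(P[(m>1)&(np.hypot(*(l*1e3-t).T)<10),2]) if ((m>1)&(np.hypot(*(l*1e3-t).T)<10)).sum()>10 else np.nan
    print(nm,"plane z at tabs",[round(s[2]+s[0]*t[0]/1e3+s[1]*t[1]/1e3,4) for t in T],"median there",[round(k2(t),4) for t in T])
    if zt>.05: q=poly(nm,r); cv2.polylines(im,[np.round(proj("wrist",np.c_[q,np.full(len(q),zt)],st)).astype(np.int32)],True,(0,0,255),1)
kk=(P[:,2]>.037)&(P[:,2]<.047); print("foam z",np.median(P[kk,2]))
cv2.imwrite(f"pics/{f}.png",im)
E
python3 f6.py w8 .054
```

```text
time: 17.35
tool_pos: [0.5532, -0.055, 0.0561]
tool_rot: [0.377, -3.115, -0.001]
force: [-1.1, -0.0, 0.3]
finger_gap: 0.0339
finger_force: 0.0
time: 18.35
tool_pos: [0.5063, -0.067, 0.2167]
tool_rot: [0.378, -3.117, -0.001]
force: [-0.5, -0.4, -0.8]
finger_gap: -0.0003
finger_force: 0.0
square [0.5233 0.0557 0.2362] 0.043
square plane z at tabs [np.float64(0.0552), np.float64(0.0548), np.float64(0.0554)] median there [np.float64(0.0551), np.float64(0.0548), np.float64(0.0554)]
punch [ 0.5504 -0.0563  0.241 ] 0.023
punch plane z at tabs [np.float64(0.0563), np.float64(0.056)] median there [np.float64(0.0566), np.float64(0.2438)]
caliper [ 0.5656 -0.1174  0.2458] 0.038
caliper plane z at tabs [np.float64(0.0559), np.float64(0.0557)] median there [np.float64(0.056), np.float64(0.0556)]
foam z 0.04348757414281523
```

View pics/w8.png

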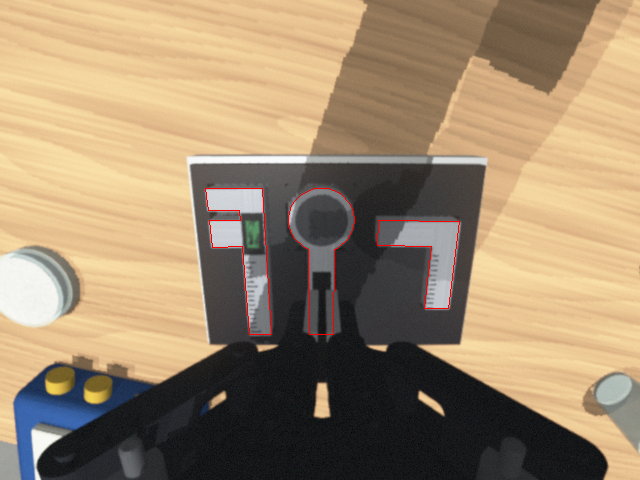

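All three tools sit in their mouths: caliper at (245,260), punch at (321,260) and square at (430,260). The fingers are shut, so I'll start pressing with the punch head.

```bash
sed -i 's/sqh=([^)]*)/sqh=(.5230,.0560,.239)/; s/puh=([^)]*)/puh=(.5504,-.0565,.241)/; s/ca=([^)]*)/ca=(.5656,-.1172,.246)/' go.py
cat > all.py <<'E'
from go import *
for n,x,y in (("puh",-48,0),("puh",52,0),("ca",50,0),("ca",-36,-13),("sqh",-33,-48),("sqh",-31,0),("sqh",31,0)): go(n,x,y,.056)
E
python3 all.py | cut -c1-110
```

```text
goal [ 0.5038 -0.068   0.056 ] turn rz 0.0 (half-turn alt -3.14 ) shift cm [ 0.27 -0.03 16.1 ] tilt (np.float6
goal [ 0.6009 -0.0441  0.056 ] turn rz 0.0 (half-turn alt -3.14 ) shift cm [-9.73 -0.03 16.1 ] tilt (np.float6
goal [ 0.6141 -0.105   0.056 ] turn rz -0.005 (half-turn alt 3.14 ) shift cm [-9.52 -6.31 16.1 ] tilt (np.floa
goal [ 0.5338 -0.1386  0.056 ] turn rz -0.005 (half-turn alt 3.14 ) shift cm [-0.92 -7.61 16.1 ] tilt (np.floa
goal [0.5023 0.0016 0.056 ] turn rz 0.002 (half-turn alt -3.14 ) shift cm [-1.23  6.76 16.1 ] tilt (np.float64
goal [0.4929 0.0487 0.056 ] turn rz 0.002 (half-turn alt -3.14 ) shift cm [-1.43 11.56 16.1 ] tilt (np.float64
goal [0.5531 0.0633 0.056 ] turn rz 0.002 (half-turn alt -3.14 ) shift cm [-7.63 11.56 16.1 ] tilt (np.float64
```

```bash
python3 -m jog '[[[0,0.25,0,4,0,0,0],[0,0,0,4,0,0,0],[0,0,0,4,0,0,0],[0,0,0,3,0,0,0],[0,0,0,0.8,0,0,0]]]'
python3 -m jog '[[[0,0,0,0.1,0,0,0],[0,0,0,0.1,0,0,0],[0,0,0,0.1,0,0,0],[0,0,0,0.1,0,0,0],[0,0,0,0.1,0,0,0]]]'
python3 -m jog '[[[0,0,0,0.1,0,0,0],[0,0,0,0.1,0,0,0],[0,0,0,0.1,0,0,0],[0,0,0,0.1,0,0,0],[0,0,0,0.1,0,0,0]]]'; python3 go.py puh -48 0 0.044
```

```text
time: 18.9
tool_pos: [0.501, -0.0673, 0.0564]
tool_rot: [0.377, -3.112, -0.003]
force: [-0.4, -0.1, -0.1]
finger_gap: 0.0
finger_force: 0.0
time: 19.4
tool_pos: [0.5049, -0.0679, 0.0557]
tool_rot: [-0.378, 3.117, -0.001]
force: [-0.7, 0.3, -0.4]
finger_gap: 0.0
finger_force: 0.0
time: 19.9
tool_pos: [0.5034, -0.0679, 0.0498]
tool_rot: [0.378, -3.118, 0.0]
force: [-2.8, -1.3, 5.2]
finger_gap: -0.0005
finger_force: 2.6
goal [ 0.5038 -0.068   0.044 ] turn rz 0.0 (half-turn alt -3.14 ) shift cm [-0.04 -0.01  0.58] tilt (np.float64(0.0011), np.float64(-0.0002)) F [-2.8 -1.3  5.2] gap -0.0005 q6 -0.37 t 19.9
```

```bash
python3 -m jog '[[[0,0,0,0.1,0,0,0],[0,0,0,0.1,0,0,0],[0,0,0,0.1,0,0,0],[0,0,0,0.1,0,0,0],[0,0,0,0.1,0,0,0]]]'
python3 -m jog '[[[0,0,0,0.05,0,0,0],[0,0,0,0.05,0,0,0],[0,0,0,0,0,0,0],[0,0,0,0,0,0,0],[0,0,0,0,0,0,0]]]'
```

```text
time: 20.4
tool_pos: [0.5033, -0.068, 0.0455]
tool_rot: [0.377, -3.118, 0.001]
force: [-5.4, -0.3, 15.5]
finger_gap: 0.0002
finger_force: 8.0
time: 20.9
tool_pos: [0.504, -0.0679, 0.0448]
tool_rot: [-0.378, 3.118, -0.001]
force: [-3.6, -0.5, 12.2]
finger_gap: -0.0002
finger_force: 6.4
```

```bash
python3 -m jog '[[[0,0,0,0.05,0,0,0],[0,0,0,0.05,0,0,0],[0,0,0,0,0,0,0],[0,0,0,0,0,0,0],[0,0,0,0,0,0,0]]]'
```

```text
time: 21.4
tool_pos: [0.5046, -0.0678, 0.0442]
tool_rot: [-0.378, 3.117, -0.0]
force: [-4.7, -0.3, 14.3]
finger_gap: 0.0001
finger_force: 7.4
```

```bash
python3 -m jog '[[[0,0,0,-2,0,0,0],[0,-3.3,0,0,0,0,0],[0,-3.3,0,0,0,0,0],[0,-3.4,0,0,0,0,0],[0,0,0,0.4,0,0,0]]]'
python3 -m jog '[[[0,0,0,0.3,0,0,0],[0,0,0,0.1,0,0,0],[0,0,0,0.1,0,0,0],[0,0,0,0.1,0,0,0],[0,0,0,0.1,0,0,0]]]'
python3 -m jog '[[[0,0,0,0.1,0,0,0],[0,0,0,0.1,0,0,0],[0,0,0,0.1,0,0,0],[0,0,0,0.1,0,0,0],[0,0,0,0.1,0,0,0]]]'
python3 go.py puh 52 0 .044
```

```text
time: 21.9
tool_pos: [0.6075, -0.0429, 0.0592]
tool_rot: [-0.38, 3.111, -0.001]
force: [-0.8, -0.3, 0.2]
finger_gap: 0.0001
finger_force: 0.0
time: 22.4
tool_pos: [0.6007, -0.0441, 0.0519]
tool_rot: [-0.377, 3.119, 0.0]
force: [-0.2, 0.3, 0.5]
finger_gap: -0.0
finger_force: 0.0
time: 22.9
tool_pos: [0.6012, -0.0439, 0.0467]
tool_rot: [-0.378, 3.119, -0.0]
force: [-0.5, -0.2, -0.2]
finger_gap: 0.0
finger_force: 0.0
goal [ 0.6009 -0.0441  0.044 ] turn rz 0.0 (half-turn alt -3.14 ) shift cm [ 0.03 -0.01  0.27] tilt (np.float64(-0.0001), np.float64(-0.0)) F [-0.5 -0.2 -0.2] gap 0.0 q6 -0.31 t 22.9
```

```bash
python3 -m jog '[[[0,0,0,0.1,0,0,0],[0,0,0,0.1,0,0,0],[0,0,0,0.1,0,0,0],[0,0,0,0,0,0,0],[0,0,0,0,0,0,0]]]'
python3 -m jog '[[[0,0,0,0.1,0,0,0],[0,0,0,0.05,0,0,0],[0,0,0,0,0,0,0],[0,0,0,0,0,0,0],[0,0,0,0,0,0,0]]]'
```

```text
time: 23.4
tool_pos: [0.6014, -0.0438, 0.0441]
tool_rot: [-0.378, 3.118, -0.0]
force: [-0.7, -0.1, 2.9]
finger_gap: -0.0002
finger_force: 1.7
time: 23.9
tool_pos: [0.6015, -0.0439, 0.044]
tool_rot: [-0.378, 3.117, -0.0]
force: [-3.3, 0.2, 11.8]
finger_gap: 0.0001
finger_force: 6.1
```

The handle is home, with a stiff stop at 44 mm. Next is the caliper, starting over (50,0).

```bash
python3 -m jog '[[[0,0,0,-2.2,0,0,0],[0,0.1,-3.1,0,0,0,0],[0,0.1,-3.15,0,0,0,0],[0,0,0,0,0,0,0],[0,0,0,0.6,0,0,0]]]'; python3 go.py ca 50 0 .044
python3 -m jog '[[[0,0,0,0.1,0,0,0],[0,0,0,0.1,0,0,0],[0,0,0,0.1,0,0,0],[0,0,0,0.1,0,0,0],[0,0,0,0.1,0,0,0]]]'
python3 -m jog '[[[0,0,0,0.1,0,0,0],[0,0,0,0.1,0,0,0],[0,0,0,0.1,0,0,0],[0,0,0,0.1,0,0,0],[0,0,0,0.1,0,0,0]]]'
```

```text
time: 24.4
tool_pos: [0.6146, -0.1057, 0.0584]
tool_rot: [-0.376, 3.118, 0.0]
force: [0.4, -0.6, -0.1]
finger_gap: -0.0002
finger_force: 0.0
goal [ 0.6141 -0.105   0.044 ] turn rz -0.006 (half-turn alt 3.14 ) shift cm [0.03 0.07 1.44] tilt (np.float64(-0.001), np.float64(-0.0)) F [ 0.4 -0.6 -0.1] gap -0.0002 q6 -0.41 t 24.4
time: 24.9
tool_pos: [0.6143, -0.1045, 0.0537]
tool_rot: [-0.379, 3.118, 0.0]
force: [-0.5, 1.4, 4.7]
finger_gap: -0.0
finger_force: 2.2
time: 25.4
tool_pos: [0.6156, -0.1045, 0.0493]
tool_rot: [-0.378, 3.115, 0.001]
force: [0.5, 1.7, 5.1]
finger_gap: 0.0003
finger_force: 2.8
```

```bash
python3 -m jog '[[[0,0,0,0.1,0,0,0],[0,0,0,0.1,0,0,0],[0,0,0,0.1,0,0,0],[0,0,0,0.1,0,0,0],[0,0,0,0.1,0,0,0]]]'
python3 -m jog '[[[0,0,0,0.05,0,0,0],[0,0,0,0.05,0,0,0],[0,0,0,0,0,0,0],[0,0,0,0,0,0,0],[0,0,0,0,0,0,0]]]'
```

```text
time: 25.9
tool_pos: [0.6161, -0.1046, 0.046]
tool_rot: [-0.378, 3.114, 0.0]
force: [-3.3, 2.6, 18.2]
finger_gap: -0.0
finger_force: 8.7
time: 26.4
tool_pos: [0.6153, -0.1047, 0.0451]
tool_rot: [-0.378, 3.115, 0.0]
force: [-2.6, 2.6, 15.6]
finger_gap: -0.0
finger_force: 7.9
```

```bash
python3 -m jog '[[[0,0,0,-2.2,0,0,0],[0,2.8,-0.4,0,0,0,0],[0,2.9,-0.4,0,0,0,0],[0,2.9,-0.5,0,0,0,0],[0,0,0,0.6,0,0,0]]]'>/dev/null
python3 -m jog '[[[0,0,0,0.3,0,0,0],[0,0,0,0.1,0,0,0],[0,0,0,0.1,0,0,0],[0,0,0,0.1,0,0,0],[0,0,0,0.1,0,0,0]]]';  python3 go.py ca -36 -13 .044
python3 -m jog '[[[0,0,0,0.1,0,0,0],[0,0,0,0.1,0,0,0],[0,0,0,0.1,0,0,0],[0,0,0,0.1,0,0,0],[0,0,0,0.1,0,0,0]]]'
python3 -m jog '[[[0,0,0,0.1,0,0,0],[0,0,0,0.1,0,0,0],[0,0,0,0.1,0,0,0],[0,0,0,0,0,0,0],[0,0,0,0,0,0,0]]]'
```

```text
time: 27.4
tool_pos: [0.5343, -0.138, 0.0512]
tool_rot: [-0.379, 3.118, -0.0]
force: [-0.6, 0.7, -0.2]
finger_gap: -0.0
finger_force: 0.0
goal [ 0.5338 -0.1386  0.044 ] turn rz -0.004 (half-turn alt 3.14 ) shift cm [ 0.06 -0.04  0.72] tilt (np.float64(-0.0002), np.float64(-0.0001)) F [-0.6  0.7 -0.2] gap -0.0 q6 -0.49 t 27.4
time: 27.9
tool_pos: [0.5333, -0.1384, 0.0464]
tool_rot: [0.378, -3.118, 0.0]
force: [-1.6, -0.6, 3.5]
finger_gap: 0.0001
finger_force: 1.6
time: 28.4
tool_pos: [0.5331, -0.1384, 0.044]
tool_rot: [0.377, -3.118, 0.001]
force: [-4.0, -1.4, 9.9]
finger_gap: -0.0001
finger_force: 5.0
```

```bash
python3 -m jog '[[[0,0,0,0.06,0,0,0],[0,0,0,0,0,0,0],[0,0,0,0,0,0,0],[0,0,0,0,0,0,0],[0,0,0,0,0,0,0]]]'
python3 -m jog '[[[0,0,0,-2.2,0,0,0],[0,-2.9,0.4,0,0,0,0],[0,-2.9,0.4,0,0,0,0],[0,-2.8,0.5,0,0,0,0],[0,0,0,0.8,0,0,0]]]'>/dev/null
python3 -m jog '[[[0,0,0,0.6,0,0,0],[0,0,0,0.3,0,0,0],[0,0,0,0.2,0,0,0],[0,0,0,0.1,0,0,0],[0,0,0,0,0,0,0]]]';  python3 go.py ca 50 0 .044
python3 -m jog '[[[0,0,0,0.1,0,0,0],[0,0,0,0.1,0,0,0],[0,0,0,0,0,0,0],[0,0,0,0,0,0,0],[0,0,0,0,0,0,0]]]'
```

```text
time: 28.9
tool_pos: [0.5331, -0.1384, 0.044]
tool_rot: [0.378, -3.118, 0.001]
force: [-6.7, -0.8, 13.5]
finger_gap: 0.0
finger_force: 7.0
time: 29.9
tool_pos: [0.6137, -0.1053, 0.0448]
tool_rot: [0.377, -3.119, -0.0]
force: [0.2, 0.1, 0.3]
finger_gap: -0.0
finger_force: 0.0
goal [ 0.6141 -0.105   0.044 ] turn rz -0.005 (half-turn alt 3.14 ) shift cm [-0.05  0.02  0.08] tilt (np.float64(0.0001), np.float64(0.0001)) F [0.2 0.1 0.3] gap -0.0 q6 -0.41 t 29.9
time: 30.4
tool_pos: [0.6143, -0.1053, 0.0441]
tool_rot: [-0.378, 3.118, -0.001]
force: [-3.1, 0.6, 6.9]
finger_gap: -0.0002
finger_force: 3.2
```

The caliper is home at both ends. I'll re-press the punch head, then do the square.

```bash
python3 -m jog '[[[0,0,0,-2,0,0,0],[0,3.3,2.1,0,0,0,0],[0,3.3,2.1,0,0,0,0],[0,3.2,2.06,0,0,0,0],[0,0,0,0.8,0,0,0]]]'>/dev/null
python3 -m jog '[[[0,0,0,0.6,0,0,0],[0,0,0,0.2,0,0,0],[0,0,0,0.1,0,0,0],[0,0,0,0.1,0,0,0],[0,0,0,0,0,0,0]]]';  python3 go.py puh -48 0 .044
python3 -m jog '[[[0,0,0,0.1,0,0,0],[0,0,0,0.1,0,0,0],[0,0,0,0.1,0,0,0],[0,0,0,0,0,0,0],[0,0,0,0,0,0,0]]]'
```

```text
time: 31.4
tool_pos: [0.5047, -0.0679, 0.0446]
tool_rot: [-0.378, 3.119, -0.0]
force: [0.0, -0.9, -0.2]
finger_gap: 0.0001
finger_force: 0.0
goal [ 0.5038 -0.068   0.044 ] turn rz -0.0 (half-turn alt 3.14 ) shift cm [0.09 0.02 0.06] tilt (np.float64(-0.0003), np.float64(-0.0001)) F [ 0.  -0.9 -0.2] gap 0.0001 q6 -0.37 t 31.4
time: 31.9
tool_pos: [0.5047, -0.0679, 0.044]
tool_rot: [-0.378, 3.117, -0.001]
force: [-4.5, 0.3, 17.8]
finger_gap: 0.0002
finger_force: 8.7
```

Home at 44.0 mm, with a stiff stop. Next are the square's tabs.

```bash
python3 -m jog '[[[0,0,0,-2.3,0,0,0],[0,-0.7,3.4,0,0,0,0],[0,-0.7,3.4,0,0,0,0],[0,0,0,0,0,0,0],[0,0,0,0.8,0,0,0]]]'>/dev/null
python3 -m jog '[[[0,0,0,0.2,0,0,0],[0,0,0,0.1,0,0,0],[0,0,0,0.1,0,0,0],[0,0,0,0.1,0,0,0],[0,0,0,0.1,0,0,0]]]';  python3 go.py sqh -33 -48 .044
python3 -m jog '[[[0,0,0,0.1,0,0,0],[0,0,0,0.1,0,0,0],[0,0,0,0.1,0,0,0],[0,0,0,0.1,0,0,0],[0,0,0,0.1,0,0,0]]]'
```

```text
time: 32.9
tool_pos: [0.5014, -0.0002, 0.0512]
tool_rot: [0.375, -3.119, 0.004]
force: [-2.3, -2.3, 7.6]
finger_gap: 0.0001
finger_force: 3.9
goal [0.5023 0.0016 0.044 ] turn rz 0.0 (half-turn alt -3.14 ) shift cm [-0.13  0.14  0.72] tilt (np.float64(0.0006), np.float64(-0.0026)) F [-2.3 -2.3  7.6] gap 0.0001 q6 -0.24 t 32.9
time: 33.4
tool_pos: [0.5013, -0.001, 0.0468]
tool_rot: [0.374, -3.119, 0.007]
force: [-4.3, -4.5, 13.6]
finger_gap: -0.0001
finger_force: 6.9
```

```bash
python3 -m jog '[[[0,0,0,-2.2,0,0,0],[0,-0.15,2.5,0,0,0,0],[0,-0.15,2.4,0,0,0,0],[0,0,0,0,0,0,0],[0,0,0,0.8,0,0,0]]]'>/dev/null
python3 -m jog '[[[0,0,0,0.2,0,0,0],[0,0,0,0.2,0,0,0],[0,0,0,0.1,0,0,0],[0,0,0,0.1,0,0,0],[0,0,0,0.1,0,0,0]]]';  python3 go.py sqh -31 0 .044
python3 -m jog '[[[0,0,0,0.1,0,0,0],[0,0,0,0.1,0,0,0],[0,0,0,0.1,0,0,0],[0,0,0,0.1,0,0,0],[0,0,0,0,0,0,0]]]'
```

```text
time: 34.4
tool_pos: [0.4923, 0.0502, 0.0529]
tool_rot: [0.378, -3.118, -0.002]
force: [-2.6, 1.1, 5.3]
finger_gap: 0.0003
finger_force: 2.4
goal [0.4929 0.0487 0.044 ] turn rz 0.002 (half-turn alt -3.14 ) shift cm [-0.02 -0.16  0.89] tilt (np.float64(0.0003), np.float64(0.0012)) F [-2.6  1.1  5.3] gap 0.0003 q6 -0.14 t 34.4
time: 34.9
tool_pos: [0.4917, 0.0502, 0.0489]
tool_rot: [0.378, -3.118, -0.001]
force: [-3.0, 0.4, 5.2]
finger_gap: -0.0001
finger_force: 2.5
```

Next, the far end (31,0), while this one is partly down.

```bash
python3 -m jog '[[[0,0,0,-2.2,0,0,0],[0,-3.1,-0.1,0,0,0,0],[0,-3.1,-0.06,0,0,0,0],[0,0,0,0,0,0,0],[0,0,0,1.0,0,0,0]]]'>/dev/null
python3 -m jog '[[[0,0,0,0.2,0,0,0],[0,0,0,0.2,0,0,0],[0,0,0,0.1,0,0,0],[0,0,0,0.1,0,0,0],[0,0,0,0.1,0,0,0]]]';  python3 go.py sqh 31 0 .044
python3 -m jog '[[[0,0,0,0.1,0,0,0],[0,0,0,0.1,0,0,0],[0,0,0,0.1,0,0,0],[0,0,0,0.1,0,0,0],[0,0,0,0.1,0,0,0]]]'
```

```text
time: 35.9
tool_pos: [0.5529, 0.0631, 0.054]
tool_rot: [0.378, -3.119, 0.0]
force: [-2.6, 0.2, 3.6]
finger_gap: 0.0003
finger_force: 1.4
goal [0.5531 0.0633 0.044 ] turn rz 0.002 (half-turn alt -3.14 ) shift cm [-0.03  0.02  1.  ] tilt (np.float64(0.0), np.float64(-0.0001)) F [-2.6  0.2  3.6] gap 0.0003 q6 -0.13 t 35.9
time: 36.4
tool_pos: [0.5542, 0.0636, 0.049]
tool_rot: [-0.378, 3.117, 0.001]
force: [0.9, 0.6, 3.5]
finger_gap: 0.0002
finger_force: 1.8
```

```bash
python3 -m jog '[[[0,0,0,0.1,0,0,0],[0,0,0,0.1,0,0,0],[0,0,0,0.1,0,0,0],[0,0,0,0.1,0,0,0],[0,0,0,0.1,0,0,0]]]'
python3 -m jog '[[[0,0,0,-2.2,0,0,0],[0,3.1,0,0,0,0,0],[0,3.1,0,0,0,0,0],[0,0,0,0,0,0,0],[0,0,0,1,0,0,0]]]'>/dev/null
python3 -m jog '[[[0,0,0,0.6,0,0,0],[0,0,0,0.2,0,0,0],[0,0,0,0.1,0,0,0],[0,0,0,0.1,0,0,0],[0,0,0,0.1,0,0,0]]]';  python3 go.py sqh -31 0 .044
```

```text
time: 36.9
tool_pos: [0.5556, 0.0639, 0.0448]
tool_rot: [-0.378, 3.114, 0.001]
force: [0.9, 2.3, 9.5]
finger_gap: 0.0
finger_force: 4.8
time: 37.9
tool_pos: [0.4931, 0.0488, 0.0449]
tool_rot: [0.378, -3.119, -0.001]
force: [-3.0, 1.8, 8.0]
finger_gap: -0.0001
finger_force: 3.9
goal [0.4929 0.0487 0.044 ] turn rz 0.003 (half-turn alt -3.14 ) shift cm [ 0.02 -0.01  0.09] tilt (np.float64(0.0), np.float64(0.0006)) F [-3.   1.8  8. ] gap -0.0001 q6 -0.14 t 37.9
```

Finish here, then go to the short arm's end and back to (31,0).

```bash
python3 -m jog '[[[0,0,0,0.1,0,0,0],[0,0,0,0.05,0,0,0],[0,0,0,0,0,0,0],[0,0,0,0,0,0,0],[0,0,0,0,0,0,0]]]'
python3 -m jog '[[[0,0,0,-2.2,0,0,0],[0,0.1,-2.4,0,0,0,0],[0,0.1,-2.4,0,0,0,0],[0,0,0,0,0,0,0],[0,0,0,1,0,0,0]]]'>/dev/null
python3 -m jog '[[[0,0,0,0.6,0,0,0],[0,0,0,0.2,0,0,0],[0,0,0,0.1,0,0,0],[0,0,0,0.1,0,0,0],[0,0,0,0.1,0,0,0]]]';  python3 go.py sqh -33 -48 .044
```

```text
time: 38.4
tool_pos: [0.4929, 0.0486, 0.0441]
tool_rot: [-0.378, 3.119, 0.0]
force: [-4.7, 1.0, 10.6]
finger_gap: 0.0001
finger_force: 5.2
time: 39.4
tool_pos: [0.5026, 0.0015, 0.0444]
tool_rot: [-0.379, 3.118, -0.001]
force: [-1.0, -0.3, 5.3]
finger_gap: -0.0003
finger_force: 2.0
goal [0.5023 0.0016 0.044 ] turn rz 0.003 (half-turn alt -3.14 ) shift cm [0.03 0.01 0.04] tilt (np.float64(-0.0002), np.float64(-0.0004)) F [-1.  -0.3  5.3] gap -0.0003 q6 -0.24 t 39.4
```

```bash
python3 -m jog '[[[0,0,0,0.08,0,0,0],[0,0,0,0.05,0,0,0],[0,0,0,0,0,0,0],[0,0,0,0,0,0,0],[0,0,0,0,0,0,0]]]'
python3 -m jog '[[[0,0,0,-2.2,0,0,0],[0,-3.2,2.4,0,0,0,0],[0,-3.2,2.4,0,0,0,0],[0,0,0,0,0,0,0],[0,0,0,1,0,0,0]]]'>/dev/null
python3 -m jog '[[[0,0,0,0.7,0,0,0],[0,0,0,0.2,0,0,0],[0,0,0,0.1,0,0,0],[0,0,0,0.1,0,0,0],[0,0,0,0.1,0,0,0]]]'
python3 -m jog '[[[0,0,0,0.08,0,0,0],[0,0,0,0.05,0,0,0],[0,0,0,0,0,0,0],[0,0,0,0,0,0,0],[0,0,0,0,0,0,0]]]';  python3 go.py sqh 31 0 .044
```

```text
time: 39.9
tool_pos: [0.5026, 0.0014, 0.044]
tool_rot: [-0.378, 3.118, 0.0]
force: [-2.8, -0.1, 9.2]
finger_gap: 0.0003
finger_force: 4.5
time: 40.9
tool_pos: [0.5513, 0.0624, 0.044]
tool_rot: [0.376, -3.116, 0.001]
force: [-8.1, -0.8, 17.9]
finger_gap: 0.0005
finger_force: 9.3
time: 41.4
tool_pos: [0.5513, 0.0624, 0.044]
tool_rot: [0.377, -3.117, 0.001]
force: [-8.6, -2.3, 19.6]
finger_gap: 0.0
finger_force: 10.0
goal [0.5531 0.0633 0.044 ] turn rz 0.001 (half-turn alt -3.14 ) shift cm [-0.2   0.05 -0.  ] tilt (np.float64(0.0017), np.float64(-0.0003)) F [-8.6 -2.3 19.6] gap 0.0 q6 -0.13 t 41.4
```

All tops read 44.0 mm under load. I'll lift clear and check with the camera.

```bash
python3 -m jog '[[[0,0,0,-3,0,0,0],[0,0,0,-4,0,0,0],[0,0,-3,-3.5,0,0,0],[0,0,-3,-3.5,0,0,0],[0,0,-3,-3.5,0,0,0]]]'>/dev/null
python3 -m jog '[[[0,-1,-2.5,-2.5,0,0,0],[0,-2,0,-3,0,0,0],[0,0,0,0,0,0,0],[0,0,0,0,0,0,0],[0,0,0,0,0,0,0]]]'
python3 f6.py w9 .044; python3 f6.py w10 .044 | tail -1
python3 - <<'E'
from h import *
for n in ("top","side"):
    p,d=eyes.snapshot(n); cv2.imwrite(f"pics/{n}9.png",p[:,:,::-1])
    for l in ("caliper_mid","punch_mid","square_mid","jar","beaker","dishes","flask"):
        r=eyes.masks_of(n,l)
        if r: c=cloud(n,d,r[0]["mask"]); print(n,l,round(r[0]["confidence"],2),np.round(np.median(c,0),3),c[:,2].std().round(4))
a=cv2.imread("pics/w9.png"); cv2.imwrite("pics/fin.png",a)
E
```

```text
time: 42.4
tool_pos: [0.6086, -0.0412, 0.2704]
tool_rot: [0.378, -3.116, -0.001]
force: [-0.3, -0.4, -0.3]
finger_gap: 0.0001
finger_force: 0.0
square plane z at tabs [np.float64(0.0453), np.float64(0.0453), np.float64(0.0454)] median there [np.float64(0.0453), np.float64(0.0454), np.float64(0.0454)]
punch plane z at tabs [np.float64(0.0461), np.float64(0.0462)] median there [np.float64(0.0465), np.float64(0.0465)]
caliper plane z at tabs [np.float64(0.0458), np.float64(0.0458)] median there [np.float64(0.0459), np.float64(0.0458)]
foam z 0.043785026391062354
foam z 0.04377543364905842
top square_mid 0.57 [0.542 0.062 0.043] 0.0414
top jar 0.57 [0.446 0.328 0.119] 0.0394
top beaker 0.66 [0.656 0.368 0.052] 0.0265
top dishes 0.46 [0.446 0.327 0.121] 0.0347
side caliper_mid 0.57 [ 0.54  -0.128  0.044] 0.0025
side punch_mid 0.94 [ 0.524 -0.059  0.044] 0.0024
side square_mid 0.65 [0.508 0.045 0.044] 0.0019
side jar 0.74 [0.447 0.315 0.079] 0.0384
side beaker 0.84 [0.644 0.343 0.059] 0.0231
side dishes 0.95 [ 0.659 -0.37   0.028] 0.0078
side flask 0.73 [0.281 0.358 0.074] 0.0406
```

View pics/w9.png

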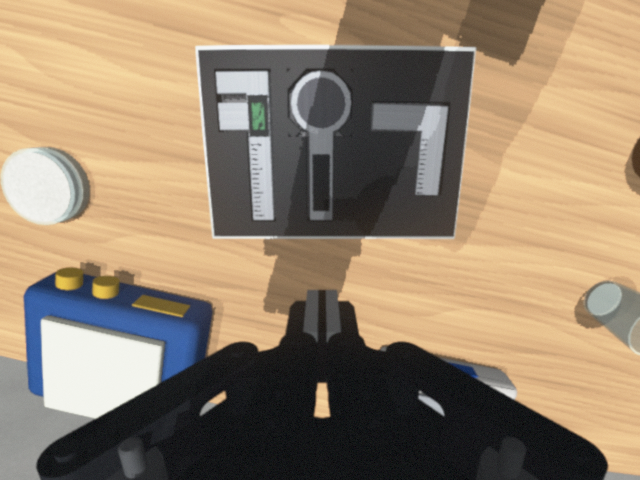

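All three tools sit level, about 2 mm above the foam: caliper at (255,145), punch at (321,145) and square at (415,150). The bystanders haven't moved and the arm is clear, so I'm handing in.

```bash
python3 -c "
from station import manip; print(manip.job_done())"
```

```text
the job is handed in; nothing more can be done
None
```

The square, punch and caliper are all pressed fully home and level in their recesses, the jar, beaker, dishes and bottle are where they stood, and I handed the job in at about 43 s.

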